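# Close the bayonet lid of a pressure test chamber

### The arm

A 7-joint arm with a two-finger parallel gripper is mounted at the origin on the work surface. World frame = base frame: x ahead of the robot, y to its left, z up, the work surface at z = 0. Lengths are in m, angles in rad, forces in N, time in s.
With the tool pointing down it reaches from about 0.425 to 0.875 m from the base axis. Payload 8.4 kg.
Tool frame: the origin (TCP) lies at the very end of the fingers, on their centre line; the grasp point (between the pads) lies 19 mm behind it; z points along the fingers, y is the line along which they close (so a half turn about z gives the same grasp; the last joint's range is limited). The gripper opens to 87 mm and grips with 3 to 60 N. Pads are 19 mm wide; open, the fingers measure 117 mm over their backs; the gripper's body (75 mm by 190 mm) begins 51 mm behind the grasp point.
Start: joints at [1.197, 0.333, 0.04, 1.465, -0.013, 1.343, -0.059], TCP at [0.176, -0.626, 0.223] pointing down, gripper open.
Joint ranges: [-2.58, 2.58], [-0.38, 2.09], [-1.3, 1.39], [0.25, 2.4], [-1.5, 4.64], [0.08, 2.09], [-2.65, 2.65]. Speed limits (rad/s): [2.22, 2.22, 2.79, 2.79, 3.14, 3.14, 3.14].

### API

Orientations are given as a 3x3 rotation matrix whose columns are the frame's x, y, z axes.
In Python, from rig import robot gives the robot as it stands. Calls block until the motion is done:
- robot.move_pose(position, orientation): joint-space move of the TCP to a pose.
- robot.move_linear(position, ori=None, speed=0.15): straight line of the TCP; ori=None keeps the orientation; speed is the mean speed in m/s.
- robot.goto_joints(angles): joint-space move.
- robot.ungrasp() and robot.close(effort=None): open the fingers fully, or close them until they stop; effort is the grip in N (None keeps the last).
- robot.wait(seconds).
- robot.inverse_kinematics(position, orientation): joint angles nearest the present ones, or None.
- robot.state(): the state.
- robot.grab_frame(name): name is "scene" or "top"; returns a dict with "color" (400x640x3 uint8, red, green, blue), "depth" (400x640 float32, m along the optical axis (not along the pixel's ray), 0 where there is no reading), "K" (3x3 intrinsics, pixels), "R" (3x3) and "t" (3): a world point X has camera coordinates R X + t. Camera axes: x right, y down, z forward; pixel columns grow to the right and rows downward; lengths in m; the calibration is good to about 2 mm. A picture is of the moment at which its call begins.
A pose or a line that the arm cannot do raises robot.Unreachable and nothing moves.
- robot.close_job(): hands the job in; it is judged then, once.
Trained networks look in the newest picture that a camera, given by its name, has taken for a name from the list of things; names that differ only in an ending like _2 or _b are one class to them, and where a whole thing is asked for, a point or a joint stands for the part that bears it (a point fixed in the world has none). Each returns a list of dicts, best first, with "confidence" (0 to 1); they miss things now and then, are a little off and sometimes report something else, mostly with a low value. They report only what shows in the picture. A call takes as long as a camera call. They do not tell look-alikes from the thing itself.
- robot.look_for(name, camera): "location" ([x, y, z] in m, in world coordinates, good to about 4 mm: the middle of the surface that is visible of it).
The state is a dict: "t": time; "q": joint angles; "qvel": joint speeds; "tau": joint torques, N m; "ee_pos": TCP position; "ee_rot": TCP orientation; "force": force on the tool from outside, world axes, zero at the start; "wrist_torque": the same for the moment, N m; "width": finger opening in m; "grasp_force": force on a finger pad.
Only numpy, scipy, OpenCV 4.12 (cv2) and the standard library are available. Lean on these libraries where they do the work, as an engineer would, in place of code of your own. Each camera call takes 0.05 s, during which the arm holds its last target. There are 200 camera calls.

### The job

Close the pressure test chamber for its next run: lift its lid by the bridge handle onto the chamber's mouth and turn it until its three lugs find the slots in the collar and it drops fully home. Then turn it clockwise (seen from above) as far as its stop, and last press the lid's locking plunger fully down and let go. Leave the other things on the bench where they are.

Things in the scene. Friction and masses are not known exactly. Their poses are not given: they have to be found in the camera images.
- lid_handle (a point): Middle of the bar of the lid's black bridge handle. The bar is 114 mm long along the lid's x axis, 18 mm wide (y), 14 mm thick, on posts at x = +-50 mm, with 30 mm free below it. The clear disc of the lid, 196 mm in diameter, lies 37 to 47 mm below this point, the underside of its lugs 71 mm below, and the bottom of its round spigot 83 mm below. z is up.
- lid: The lid, 0.5 to 0.8 kg; origin on its axis at the bottom of the spigot (135 mm diameter, chamfered) on which it stands on the bench. Under the disc three aluminium lugs, 20 mm wide and 8 mm thick, their underside 12 mm above this origin, reach out to 81 mm from the axis at 0 (the lid's +x axis), 120 and 240 degrees about z.
- plunger_top (a point): Top of the locking plunger's black button (24 mm diameter), 86 mm from the lid's axis along its +x axis, beyond the handle's end, 7 mm below lid_handle while up. Its pin (10 mm thick) goes down through the disc into a notch in the collar's rim, but only with the lid home and turned clockwise to its stop, within about 3 degrees; elsewhere it lands on the rim after 2 mm.
- plunger (a joint): How far the plunger is pressed, m: 0 up (at the start), 0.011 fully down. It stays where it is left; moving it takes about 5 N.
- mouth (a point): Centre of the chamber's mouth, level with the top of its aluminium collar, 160 mm above the bench. With the lugs lying on the rim, lid_handle is 71 mm above this point; with the lugs within about 3 degrees of the slots the lid drops 22 mm, and home has lid_handle 49 mm above this point. This point's axes do NOT tell where the slots are.
- base: Round aluminium base plate, 216 mm, under the fixed chamber: a clear tube with a collar (208 mm outside, 140 mm bore) whose rim has three slots, 120 degrees apart, 30 mm wide. The tube stands any way round, so find the slots by turning the lid lightly on the rim, or by sight. From the slots the lugs run clockwise under the rim for 40 degrees to a firm stop; the other way they stop at once.
- pet_bottle: bystander: clear plastic bottle, orange cap, 64 mm diameter, 201 mm tall; origin at the middle of its underside
- glass_bottle: bystander: clear glass bottle, green cap, 58 mm diameter, 156 mm tall; origin at the middle of its underside
- pill_jar: bystander: white jar, 72 mm diameter, 92 mm tall; origin at the middle of its underside
- small_pet: bystander: small clear bottle, white cap, 52 mm diameter, 141 mm tall; origin at the middle of its underside
- loose_cap: bystander: white screw cap, 31 mm diameter, 19 mm tall, lying between chamber and lid; origin at the middle of its underside
- caliper: bystander: digital caliper lying flat, 215 mm long, 12 mm thick; origin at the middle of its underside
- tape_roll: bystander: roll of brown tape lying flat, 90 mm diameter, 24 mm tall; origin at the middle of its underside
Not all that is in view belongs to the job. Leave any green look-alike of the base alone.

How it is judged:
On the way:
1. the lid has dropped home in the mouth, plunger still up (z of lid_handle in the frame of mouth between 0.045 and 0.052 m and horizontal distance between lid_handle and mouth below 0.006 m and angle between lid_handle's own z axis and vertical below 0.05 rad and value of joint plunger below 0.005 m), for 0.1 s.
At the end, for the whole second after the job is handed in: The lid lies home, level and at rest in the chamber's mouth (lid_handle 45 to 52 mm above the mouth and within 6 mm of its axis, tilt under 3 degrees), with the plunger pressed at least 9 mm, which only a lid turned to its stop allows (z of lid_handle in the frame of mouth between 0.045 and 0.052 m and horizontal distance between lid_handle and mouth below 0.006 m and angle between lid_handle's own z axis and vertical below 0.05 rad and value of joint plunger above 0.009 m and linear speed of lid below 0.01 m/s and angular speed of lid below 0.05 rad/s); the robot touches nothing.
It fails at once if a bystander is moved more than 30 mm or knocked over (distance of any of pet_bottle, glass_bottle, pill_jar, small_pet, loose_cap, caliper, tape_roll from where it was at the start of the episode above 0.03 m or angle between any of pet_bottle, glass_bottle, pill_jar, small_pet, loose_cap, caliper, tape_roll's own z axis and vertical above 0.6 rad).
It also fails if it takes over 67 s, if anything falls off the work surface, if the arm or the gripper's body presses on something with over 40 N, if the wrist force passes 120 N, or if a joint passes its speed limit or range.

## Working session

There is one attempt and no reset: what is moved stays moved. The work goes in short steps, each a Python script; the robot and the scene stay as the last script left them, time stands still between calls to the robot, and variables do not carry over. Pictures are saved under pics/ and viewed, at most 10 in all, crops included, and the job is handed in when it is done.

```bash
ls; mkdir -p pics; python3 - <<'E'
from rig import robot
import cv2,numpy as np
for c in ["scene","top"]:
    f=robot.grab_frame(c); cv2.imwrite(f"pics/{c}0.png",f["color"][:,:,::-1]); np.savez(f"{c}0.npz",**f)
    for n in ["lid_handle","lid","plunger_top","mouth","base","loose_cap","pet_bottle","glass_bottle","pill_jar","small_pet","caliper","tape_roll"]:
        try:
            for r in robot.look_for(n,c):
                p=f["K"]@(f["R"]@np.array(r["location"])+f["t"]); print(c,n,np.round(r["location"],3),round(r["confidence"],2),np.round(p[:2]/p[2]))
        except Exception as e: print(n,e)
s=robot.state();print(s["t"],s["ee_rot"],s["force"])
E
```

```text
pics
scene lid_handle [0.543 0.23  0.046] 0.95 [361. 289.]
scene lid [0.543 0.23  0.044] 0.6 [361. 289.]
scene lid [0.737 0.263 0.024] 0.2 [312. 347.]
scene plunger_top [0.54  0.142 0.077] 0.62 [341. 260.]
scene mouth [ 0.547 -0.108  0.019] 0.97 [285. 211.]
scene mouth [ 0.197 -0.32   0.012] 0.67 [329. 118.]
scene mouth [0.542 0.233 0.046] 0.67 [362. 290.]
scene mouth [ 0.575 -0.426  0.084] 0.3 [216. 139.]
scene base [ 0.2   -0.325  0.014] 0.67 [327. 117.]
scene base [0.635 0.419 0.009] 0.59 [383. 372.]
scene base [ 0.544 -0.108  0.015] 0.57 [285. 211.]
scene loose_cap [0.49 0.   0.02] 0.43 [322. 225.]
scene pet_bottle [0.763 0.08  0.124] 0.77 [258. 286.]
scene glass_bottle [ 0.771 -0.153  0.092] 0.57 [209. 231.]
scene glass_bottle [0.491 0.002 0.017] 0.46 [322. 226.]
scene pill_jar [0.525 0.437 0.093] 0.82 [425. 340.]
scene small_pet [ 0.574 -0.424  0.083] 0.84 [217. 139.]
scene caliper [0.638 0.42  0.011] 0.98 [382. 372.]
scene caliper [0.761 0.079 0.124] 0.57 [258. 285.]
scene tape_roll [0.74  0.267 0.028] 0.92 [312. 349.]
top lid_handle [0.53  0.219 0.045] 0.96 [231. 175.]
top li
[... 151 characters left out ...]
192 -0.327  0.013] 0.59 [428. 290.]
top base [ 0.192 -0.327  0.012] 0.71 [428. 290.]
top base [ 0.443 -0.086  0.017] 0.59 [341. 204.]
top loose_cap [ 0.49  -0.003  0.017] 0.43 [311. 188.]
top pet_bottle [0.742 0.06  0.131] 0.69 [285.  90.]
top glass_bottle [ 0.758 -0.163  0.098] 0.87 [368.  86.]
top small_pet [ 0.56  -0.427  0.09 ] 0.55 [467. 157.]
top caliper [0.644 0.421 0.007] 0.74 [161. 139.]
top tape_roll [0.738 0.259 0.023] 0.88 [216. 103.]
top tape_roll [ 0.489 -0.004  0.019] 0.67 [312. 189.]
1.3 [[ 9.62492707e-01  2.71307554e-01 -2.17186279e-05]
 [ 2.71307554e-01 -9.62492706e-01  3.71104152e-05]
 [-1.08356850e-05 -4.16109318e-05 -9.99999999e-01]] [-0.40104856  1.24302203 -0.71288297]
```

View pictures.

View pics/scene0.png

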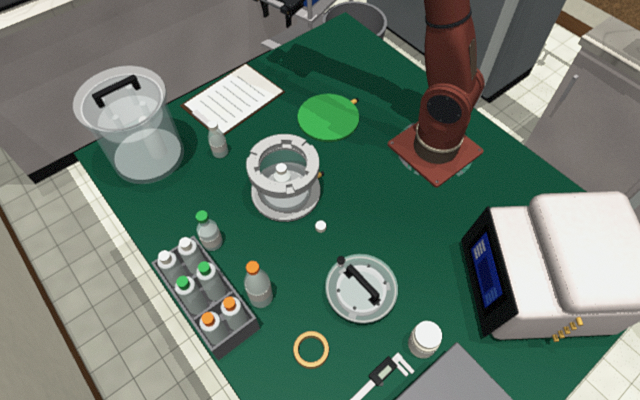

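View pics/top0.png

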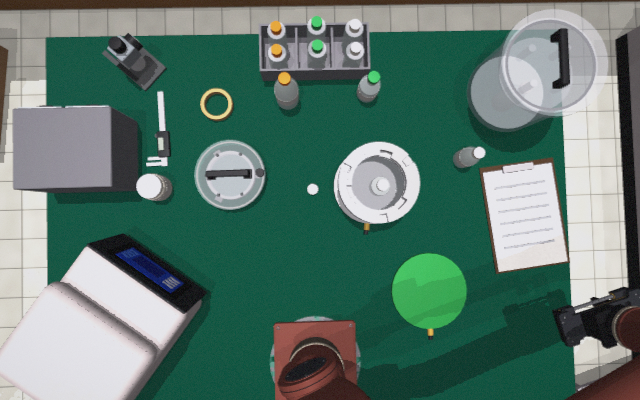

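```bash
cat > h.py <<'E'
import numpy as np,cv2
def cloud(f):
    d=f["depth"];v,u=np.mgrid[:d.shape[0],:d.shape[1]];K=f["K"]
    c=np.stack([(u-K[0,2])/K[0,0]*d,(v-K[1,2])/K[1,1]*d,d],-1)
    return (c-f["t"])@f["R"]     # R^T (c-t)
def rect(f,cx,cy,z,half=0.12,n=390):
    # orthographic picture of plane z: up = +x world, left = +y
    r=np.linspace(half,-half,n,dtype=np.float64)
    X,Y=np.meshgrid(cx+r,cy+r,indexing="ij")
    P=np.stack([X,Y,np.full_like(X,z)],-1)@f["R"].T+f["t"]
    p=P@f["K"].T;p=(p[...,:2]/p[...,2:]).astype(np.float32)
    return cv2.remap(f["color"],p[...,0],p[...,1],cv2.INTER_CUBIC)[:,:,::-1]
E
python3 - <<'E'
from h import *
rows=[]
F={c:dict(np.load(f"{c}0.npz")) for c in ["scene","top"]}
for c,f in F.items():
    P=cloud(f);ok=f["depth"]>0
    m=ok&(np.abs(P[...,2]-.16)<.006)&(np.hypot(P[...,0]-.53,P[...,1]+.1)<.15)
    q=P[m][:,:2];(x,y),r=cv2.minEnclosingCircle(q.astype(np.float32));print(c,"collar",m.sum(),x,y,r,np.median(P[m][:,2]))
    from scipy.optimize import least_squares
    # robust: maximise points in annulus 70..104
    best=max(((np.sum((np.hypot(q[:,0]-a,q[:,1]-b)>.071)&(np.hypot(q[:,0]-a,q[:,1]-b)<.103)),a,b) for a in np.arange(x-.015,x+.015,.001) for b in np.arange(y-.015,y+.015,.001)))
    print(best)
    dark=f["color"].max(-1)<70
    m=ok&dark&(P[...,2]>.07)&(P[...,2]<.1)&(np.hypot(P[...,0]-.54,P[...,1]-.2)<.12)
    q=P[m];b=cv2.minAreaRect(q[:,:2].astype(np.float32)*1000);print(c,"bar+button",m.sum(),b,np.median(q[:,2]))
    mm=ok&(np.abs(P[...,2]-.046)<.006)&(np.hypot(P[...,0]-.54,P[...,1]-.2)<.13);print("disc",cv2.minEnclosingCircle(P[mm][:,:2].astype(np.float32)))
    rows.append(np.hstack([rect(f,best[1],best[2],.16,n=290),rect(f,.54,.22,.09,n=290)]))
cv2.imwrite("pics/rect.png",np.vstack(rows))
E
```

```text
scene collar 1255 0.4968467056751251 -0.16807174682617188 0.10501915216445923 0.15855708054480458
(np.int64(1152), np.float64(0.4978467056751251), np.float64(-0.16807174682617188))
scene bar+button 325 ((539.0189819335938, 205.77435302734375), (154.50546264648438, 20.282882690429688), 89.31147766113281) 0.08757518448304208
disc ((0.5377954840660095, 0.22674788534641266), 0.09853968769311905)
top collar 1772 0.49349021911621094 -0.17217427492141724 0.10404153913259506 0.15982065790015432
(np.int64(1666), np.float64(0.49349021911621094), np.float64(-0.17117427492141724))
top bar+button 85 ((532.7283935546875, 203.39602661132812), (17.326091766357422, 151.2405548095703), 0.26018962264060974) 0.08814925840687195
disc ((0.5331578254699707, 0.2246706783771515), 0.0983518660068512)
```

View pics/rect.png

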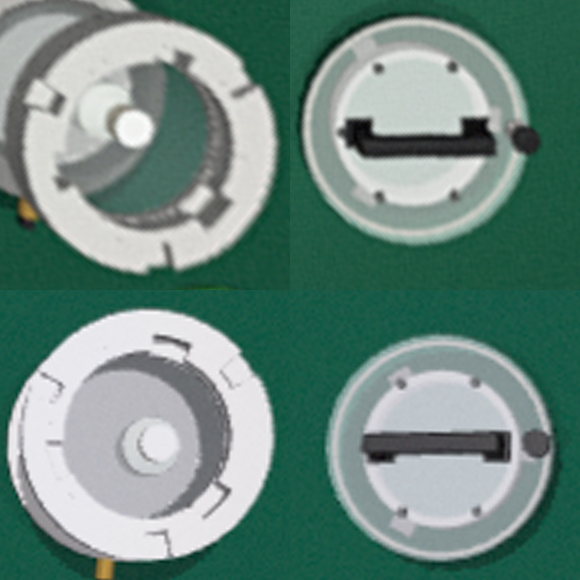

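The real chamber is at top (377,183) / scene (283,165): an aluminium collar and a clear tube on a round aluminium base. The green disc at top (430,290) / scene (328,117) is only the look-alike. The clear pot with a handle, top (550,60), stands off the job. The lid is at top (230,175), with its plunger towards world −y. In the rectified crops the collar shows three bore slots at about −20°, 100° and −140°. It also shows outer notches about 40° clockwise of them, which fits the description. Next I'll refine the slot angle and check the IK.

```bash
cat >> h.py <<'E'
def ori(th):
    c,s=np.cos(th),np.sin(th); return np.array([[c,s,0],[s,-c,0],[0,0,-1.]])
E
python3 - <<'E'
from h import *
from rig import robot
for c,ctr in [("scene",(.4975,-.1682)),("top",(.4935,-.1715))]:
    f=dict(np.load(f"{c}0.npz"));P=cloud(f);ok=f["depth"]>0
    C=-f["R"].T@f["t"]; Q=C+(P-C)*((.16-C[2])/(P[...,2]-C[2]))[...,None]
    dx,dy=Q[...,0]-ctr[0],Q[...,1]-ctr[1];r=np.hypot(dx,dy);a=np.degrees(np.arctan2(dy,dx))
    for lo,hi in[(.073,.080),(.084,.09)]:
        m=ok&(r>lo)&(r<hi); low=P[...,2]<.152
        h=[]
        for k in range(0,120,4):
            w=m&(np.floor((a%120)/4)==k//4); h.append(int(100*np.mean(low[w])) if w.any() else -1)
        z=np.exp(3j*np.radians(a[m&low])).sum();print(c,lo,h,"mean mod120",np.degrees(np.angle(z))/3, (m&low).sum(),abs(z)/(m&low).sum())
for nm,p,ths in [("lid",(.5355,.2257,.12),(-90,)),("mouth",(.4957,-.1696,.25),(-90,-50,-20,-30,-40,-60)),("plg",(.54,-.244,.25),(-60,))]:
    for th in ths:
        for o in (0,180):
            q=robot.inverse_kinematics(p,ori(np.radians(th+o)));print(nm,th,o,None if q is None else np.round(q,2))
E
```

```text
scene 0.073 [0, 0, 0, 0, 0, 0, 0, 0, 0, 0, 0, 0, 0, 0, 0, 0, 0, 0, 0, 0, 0, 0, 0, 25, 100, 100, 100, 100, 80, 16] mean mod120 -14.78998006685864 54 0.9495393764320116
scene 0.084 [0, 0, 0, 0, 0, 7, 0, 0, 0, 0, 0, 0, 0, 0, 9, 90, 90, 63, 0, 0, 0, 0, 0, 0, 0, 0, 0, 0, 0, 0] mean mod120 -55.29781452128197 28 0.9259166319777596
top 0.073 [0, 0, 0, 0, 0, 0, 0, 0, 0, 0, 0, 0, 0, 0, 0, 5, 5, 0, 0, 0, 0, 0, 0, 50, 100, 100, 100, 100, 100, 12] mean mod120 -15.123201762511139 98 0.9117940944247457
top 0.084 [0, 0, 0, 0, 0, 0, 0, 0, 0, 0, 0, 0, 0, 0, 11, 88, 70, 68, 0, 0, 0, 0, 0, 0, 0, 0, 0, 0, 0, 0] mean mod120 -54.799278078900564 40 0.9838982803194808
lid -90 0 [ 0.38  0.49 -1.09  1.72  0.47  1.22  2.31]
lid -90 180 [ 0.41  0.52 -1.13  1.72  0.49  1.23 -0.85]
mouth -90 0 None
mouth -90 180 [ 0.72  0.09 -0.5   1.71  0.05  1.35  0.21]
mouth -50 0 [ 0.58  0.08 -0.36  1.71  0.03  1.35 -2.22]
mouth -50 180 [ 0.74  0.1  -0.52  1.71  0.05  1.35  0.9 ]
mouth -20 0 [ 0.6   0.09 -0.38  1.71  0.03  1.35 -1.7 ]
mouth -20 180 [ 0.77  0.1  -0.56  1.7   0.05  1.35  1.42]
mouth -30 0 [ 0.59  0.08 -0.37  1.71  0.03  1.35 -1.88]
mouth -30 180 [ 0.75  0.1  -0.54  1.7   0.05  1.35  1.25]
mouth -40 0 [ 0.59  0.08 -0.36  1.71  0.03  1.35 -2.05]
mouth -40 180 [ 0.74  0.1  -0.53  1.71  0.05  1.35  1.08]
mouth -60 0 [ 0.58  0.08 -0.35  1.71  0.03  1.35 -2.4 ]
mouth -60 180 [ 0.74  0.1  -0.53  1.71  0.05  1.35  0.73]
plg -60 0 [ 0.53  0.22 -0.21  1.56  0.05  1.37 -2.31]
plg -60 180 [ 0.75  0.24 -0.48  1.55  0.11  1.38  0.78]<stdin>:5: RuntimeWarning: divide by zero encountered in divide
<stdin>:5: RuntimeWarning: invalid value encountered in multiply
```

```bash
python3 - <<'E'
from h import *
from rig import robot
L=np.array([.5355,.2257]);o=ori(np.radians(90))
robot.move_linear([.176,-.626,.38])
robot.move_pose([*L,.36],o)
robot.move_linear([*L,.14],speed=.25)
robot.move_linear([*L,.066],speed=.1)
f0=robot.state()["force"]
robot.close(40)
s=robot.state();print(s["t"],s["width"],s["grasp_force"],f0,s["force"],s["ee_pos"],s["q"])
robot.move_linear([*L,.30],speed=.2)
s=robot.state();print(s["t"],s["width"],s["grasp_force"],s["force"],s["wrist_torque"])
M=np.array([.4957,-.1696])
robot.move_pose([*M,.30],ori(np.radians(165)))
robot.wait(.3)
s=robot.state();print(s["t"],s["width"],s["force"],s["ee_pos"],s["q"])
out=[]
for c in ["scene","top"]:
    f=robot.grab_frame(c);np.savez(f"{c}1.npz",**f);P=cloud(f);z=.30+.019-.042
    m=(f["depth"]>0)&(np.abs(P[...,2]-z-.005)<.006)&(np.hypot(P[...,0]-M[0],P[...,1]-M[1])<.12)
    print(c,cv2.minEnclosingCircle(P[m][:,:2].astype(np.float32)),m.sum())
    out.append(rect(f,*M,.282))
cv2.imwrite("pics/held.png",np.hstack(out))
E
```

```text
8.7833 0.01748062981999194 39.96543534100056 [0.81446761 0.48023189 1.14873316] [ 1.64600148  0.2443815  -0.53587919] [0.53567872 0.22570623 0.06597651] [ 0.39012709  0.59455661 -1.12078062  1.76918932  0.58355527  1.15665228
 -0.91234599]
10.1 0.01772620331210975 39.96471796184778 [ 0.4043632  -0.26729946 -7.61387767] [ 0.04059284 -0.11354357  0.02565076]
12.2667 0.017668949646390337 [ 0.14001937  0.28356255 -6.5032376 ] [ 0.49582827 -0.16924492  0.30000067] [ 1.35677727  0.20672808 -1.2526547   1.60212687  0.19707524  1.47579322
  1.40121233]
scene ((0.4990620017051697, -0.16695672273635864), 0.09882666170597076) 2012
top ((0.49529558420181274, -0.16845472157001495), 0.09753403067588806) 1899
```

View pics/held.png

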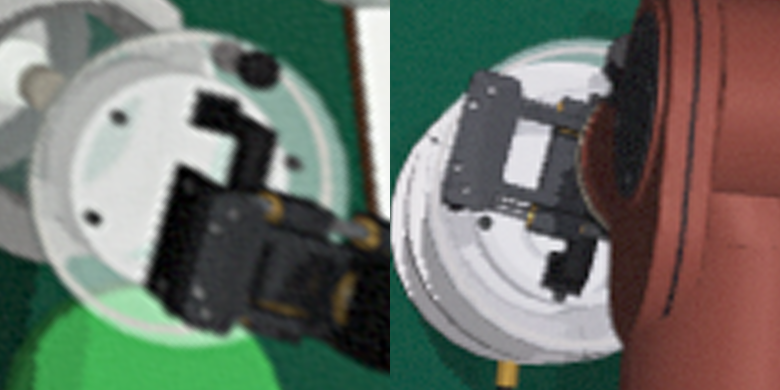

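```bash
python3 - <<'E'
from h import *
from rig import robot
M=np.array([.4957-.0015,-.1696-.0017]);o=ori(np.radians(165))
robot.move_linear([*M,.35],o)
robot.goto_joints([.77,.1,-.56,1.6,.05,1.4,1.5])
s=robot.state();print(s["ee_pos"],s["q"])
robot.move_pose([*M,.30],o)
robot.move_linear([*M,.235],speed=.15);robot.wait(.2)
f0=robot.state()["force"];print("base",f0,robot.state()["t"],robot.state()["q"])
z=.235
while z>.1925:
    z-=.002;robot.move_linear([*M,z],speed=.04);s=robot.state();d=s["force"]-f0
    print(round(z,4),np.round(s["ee_pos"],4),np.round(d,1),np.round(s["wrist_torque"],2))
    if np.linalg.norm(d)>12:break
print(s["t"])
E
```

```text
[ 0.52444195 -0.17611838  0.3014038 ] [ 0.7705566   0.10072136 -0.56171144  1.60085124  0.05037383  1.40030992
  1.49969422]
base [-0.23747426 -0.66286211 -6.22555556] 14.7 [ 0.77517074  0.10554613 -0.56152559  1.72708023  0.05824984  1.32351087
  1.51100319]
0.233 [ 0.4942 -0.1713  0.2331] [ 1.  -0.3 -0.8] [ 0.1  -0.07 -0.03]
0.231 [ 0.4941 -0.1713  0.2308] [-1.7  0.7 -0.2] [ 0.1  -0.1   0.02]
0.229 [ 0.4941 -0.1713  0.2289] [ 1.   0.8 -0.4] [ 0.08 -0.18 -0.02]
0.227 [ 0.4941 -0.1713  0.2268] [-0.5  0.3 -1.4] [ 0.07 -0.18 -0.01]
0.225 [ 0.4941 -0.1713  0.2248] [-0.4  0.7  0.5] [ 0.09 -0.13 -0.05]
0.223 [ 0.4941 -0.1713  0.2228] [ 0.1  1.6 -0.5] [ 0.1  -0.13  0.  ]
0.221 [ 0.4944 -0.1714  0.2212] [ 1.1 -0.3  1.3] [ 0.1  -0.22 -0.01]
0.219 [ 0.495  -0.1719  0.2201] [ 2.6 -1.8  9.1] [-0.2  -0.41 -0.04]
0.217 [ 0.496  -0.1724  0.2189] [ 4.6 -4.1 13.3] [-0.75 -0.89  0.06]
16.95
```

```bash
python3 - <<'E'
from h import *
from rig import robot
o=ori(np.radians(165));f0=np.array([-.3,-.5,-6.4])
M=np.array([.496,-.1728]);z=.221
robot.move_linear([*M,.224],speed=.05)
n=0
while z>.1925 and n<45:
    n+=1
    robot.move_linear([*M,z],o,speed=.04);s=robot.state();d=s["force"]-f0
    print(round(z,4),np.round(M,4),np.round(s["ee_pos"],4),np.round(d,1),np.round(s["wrist_torque"],2))
    if np.linalg.norm(d)>28:break
    if np.linalg.norm(d[:2])>2: M=M+.00012*d[:2]
    if d[2]<12: z-=.0015
    elif s["ee_pos"][2]<.2165: break
print(s["t"])
E
```

```text
0.221 [ 0.496  -0.1728] [ 0.4956 -0.1725  0.2203] [ 1.1  0.5 -0.2] [ 0.05 -0.16 -0.01]
0.2195 [ 0.496  -0.1728] [ 0.496  -0.1727  0.2196] [1.1 0.1 2.5] [ 0.11 -0.06 -0.  ]
0.218 [ 0.496  -0.1728] [ 0.4966 -0.1729  0.2188] [ 2.1 -1.   8.2] [ 0.14 -0.22 -0.01]
0.2165 [ 0.4962 -0.1729] [ 0.4976 -0.1733  0.2178] [ 3.6 -0.8 11.3] [-0.02 -0.68  0.03]
0.215 [ 0.4967 -0.173 ] [ 0.4987 -0.1736  0.2167] [ 5.4 -1.5 13. ] [-0.15 -0.97  0.  ]
0.215 [ 0.4973 -0.1732] [ 0.499  -0.1737  0.2165] [ 4.9 -0.6 12.9] [-0.13 -0.77 -0.04]
0.215 [ 0.4979 -0.1733] [ 0.4993 -0.1737  0.2163] [ 3.8 -0.7 11.2] [-0.08 -0.65  0.02]
0.2135 [ 0.4984 -0.1733] [ 0.4999 -0.1746  0.2148] [ 4.7 -5.3  9.2] [-0.34 -1.24  0.24]
0.212 [ 0.4989 -0.174 ] [ 0.5009 -0.1752  0.2137] [ 5.4 -3.7 11.5] [-0.4  -1.11  0.14]
0.2105 [ 0.4996 -0.1744] [ 0.5019 -0.1758  0.2126] [ 6.1 -3.5 13.9] [-0.49 -1.17  0.16]
19.75
```

```bash
python3 - <<'E'
from h import *
from rig import robot
M=np.array([.497,-.171]);out=[]
for c in ["scene","top"]:
    f=robot.grab_frame(c);np.savez(f"{c}2.npz",**f);P=cloud(f)
    m=(f["depth"]>0)&(np.abs(P[...,2]-.193)<.008)&(np.hypot(P[...,0]-M[0],P[...,1]-M[1])<.12)
    q=P[m]; print(c,cv2.minEnclosingCircle(q[:,:2].astype(np.float32)),m.sum(),np.linalg.lstsq(np.c_[q[:,:2]-M,np.ones(len(q))],q[:,2],rcond=None)[0])
    out.append(rect(f,*M,.194))
cv2.imwrite("pics/rim.png",np.hstack(out))
E
```

```text
scene ((0.49725401401519775, -0.17082709074020386), 0.09952108561992645) 736 [-0.08490106  0.02428073  0.1933782 ]
top ((0.521106481552124, -0.14009438455104828), 0.08930636197328568) 347 [-0.13129294  0.02272966  0.19492033]
```

View pics/rim.png

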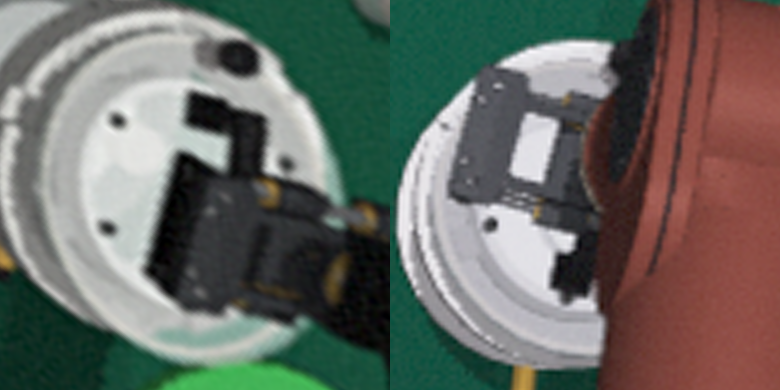

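The lid is about in the bore but has tipped ~5° in the grip: +x side low, disc centre near (.497,-.171). I'll move back to centre, release so it settles level on the rim, and look.

```bash
python3 - <<'E'
from h import *
from rig import robot
o=ori(np.radians(165))
robot.move_linear([.4965,-.172,.2145],o,speed=.05)
s=robot.state();print(s["ee_pos"],s["force"],s["wrist_torque"])
robot.close(3);robot.wait(.3)
s=robot.state();print(s["ee_pos"],s["force"],s["wrist_torque"],s["width"])
robot.ungrasp()
robot.move_linear([.4965,-.172,.33],speed=.25)
robot.move_pose([.45,.1,.38],o)
M=np.array([.497,-.171]);out=[]
for c in ["scene","top"]:
    f=robot.grab_frame(c);np.savez(f"{c}3.npz",**f);P=cloud(f)
    r=np.hypot(P[...,0]-M[0],P[...,1]-M[1])
    m=(f["depth"]>0)&(np.abs(P[...,2]-.188)<.02)&(r<.12);q=P[m];zc=np.median(q[:,2]);q=q[np.abs(q[:,2]-zc)<.006]
    print(c,cv2.minEnclosingCircle(q[:,:2].astype(np.float32)),m.sum(),zc,np.linalg.lstsq(np.c_[q[:,:2]-M,np.ones(len(q))],q[:,2],rcond=None)[0])
    dark=(f["color"].max(-1)<70)&(f["depth"]>0)&(P[...,2]>.2)&(P[...,2]<.26)&(r<.11)
    q=P[dark];print("bar",dark.sum(),cv2.minAreaRect(q[:,:2].astype(np.float32)*1000),np.median(q[:,2]))
    out.append(rect(f,*M,zc))
cv2.imwrite("pics/rel.png",np.hstack(out));print(robot.state()["t"])
E
```

```text
[ 0.49876326 -0.17390554  0.21627415] [ 7.44598553 -5.65533442  2.01109661] [-1.29481083 -1.91409767  0.14691471]
[ 0.49729111 -0.17362163  0.21521628] [ 3.14374605 -5.22041425  1.40758901] [-1.01956502 -0.78805543  0.07504961] 0.017946605910059532
scene ((0.5005097389221191, -0.17132557928562164), 0.09993956238031387) 2497 0.19062012269580766 [-0.09150514  0.03776409  0.19113629]
bar 328 ((517.262939453125, -175.6229248046875), (66.67032623291016, 144.35931396484375), 53.718505859375) 0.22879482490635944
top ((0.49561548233032227, -0.17348116636276245), 0.09822762757539749) 3656 0.19163652154195515 [-0.13212756  0.05789495  0.19198837]
bar 419 ((514.1162109375, -177.6829071044922), (21.88217544555664, 158.9715576171875), 76.39103698730469) 0.23165510526262822
23.7167
```

View pics/rel.png

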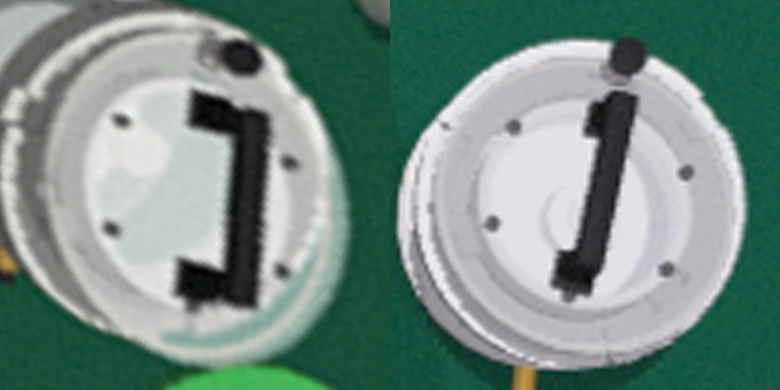

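The picture shows the lid cocked: the plunger-side lug is down in its slot and the opposite side rides high, with the yaw near −14°, so aligned. I'll press the high side down gently.

```bash
cat >> h.py <<'E'
def lidlook(robot,tag,M=np.array([.497,-.171])):
    out=[]
    for c in ["scene","top"]:
        f=robot.grab_frame(c);P=cloud(f);r=np.hypot(P[...,0]-M[0],P[...,1]-M[1])
        m=(f["depth"]>0)&(np.abs(P[...,2]-.184)<.022)&(r<.12);q=P[m];zc=np.median(q[:,2])
        for _ in range(4):
            k=np.linalg.lstsq(np.c_[q[:,:2]-M,np.ones(len(q))],q[:,2],rcond=None)[0]
            e=np.abs(P[m]@np.r_[-k[:2],1]-k[2]+k[:2]@M);q=P[m][e<.004]
        (x,y),R=cv2.minEnclosingCircle(q[:,:2].astype(np.float32))
        print(c,"disc",np.round([x,y,R],4),len(q),"plane",np.round(k,4))
        out.append(rect(f,*M,k[2]))
    cv2.imwrite(f"pics/{tag}.png",np.hstack(out));print("t",robot.state()["t"])
E
python3 - <<'E'
from h import *
from rig import robot
a=np.radians(165);o=ori(a)
p=np.array([.496,-.172])+.08*np.array([np.cos(a),np.sin(a)])
robot.close(20)
robot.move_pose([*p,.30],o)
robot.move_linear([*p,.215],speed=.2);robot.wait(.2)
f0=robot.state()["force"];z=.215
while z>.172:
    z-=.0025;robot.move_linear([*p,z],speed=.05);s=robot.state();d=s["force"]-f0
    print(round(z,4),np.round(s["ee_pos"],4),np.round(d,1))
    if d[2]>18:break
robot.move_linear([*p,.30],speed=.25)
robot.move_pose([.45,.1,.36],o)
lidlook(robot,"press")
E
```

```text
0.2125 [ 0.4187 -0.1513  0.2126] [ 0.  -0.4  0.9]
0.21 [ 0.4186 -0.1513  0.2098] [-0.3 -0.7  0.6]
0.2075 [ 0.4187 -0.1513  0.2073] [ 0.4 -0.7  0.9]
0.205 [ 0.4186 -0.1512  0.2048] [ 0.3 -0.2  0.5]
0.2025 [ 0.4186 -0.1512  0.2023] [ 0.5 -1.1 -0. ]
0.2 [ 0.4186 -0.1513  0.1998] [ 0.5 -0.2  0.2]
0.1975 [ 0.4186 -0.1513  0.1973] [-0.   0.4  0.6]
0.195 [ 0.4186 -0.1513  0.1948] [-0.3 -0.8 -0. ]
0.1925 [ 0.4186 -0.1513  0.1923] [-0.2 -0.2  0.8]
0.19 [ 0.4186 -0.1513  0.1898] [-0.2 -0.3  0.4]
0.1875 [ 0.4186 -0.1512  0.1873] [ 0.1  0.1 -0. ]
0.185 [ 0.4186 -0.1513  0.1848] [-0.2 -1.1  0.4]
0.1825 [ 0.4186 -0.1513  0.1823] [-0.4 -1.1  0.5]
0.18 [ 0.4186 -0.1513  0.1798] [-0.1 -0.6  1. ]
0.1775 [ 0.4186 -0.1513  0.1773] [-0.6 -0.6 -0.5]
0.175 [ 0.4186 -0.1513  0.1748] [ 0.2 -0.7  0.9]
0.1725 [ 0.4188 -0.1513  0.1725] [ 0.4 -1.1  1.3]
0.17 [ 0.4185 -0.1512  0.1716] [-10.1   2.   22. ]
scene disc [ 0.4951 -0.1701  0.0998] 2316 plane [ 0.0015 -0.0007  0.1709]
top disc [ 0.493  -0.1721  0.0977] 3877 plane [ 0.0006 -0.0016  0.172 ]
t 33.3333
```

The lid is now home and level: disc top at 0.172, tilt ≈ 0. Next I'll regrasp the handle and turn it clockwise to the stop, watching torque.

```bash
python3 - <<'E'
from h import *
from rig import robot
C=np.array([.494,-.171]);z=.193
robot.ungrasp()
robot.move_pose([*C,.29],ori(np.radians(166)))
robot.move_linear([*C,z],speed=.12)
robot.close(25)
s=robot.state();t0=s["wrist_torque"];print(s["t"],s["width"],s["ee_pos"],s["force"],t0)
a=166
while a>114:
    a-=4;robot.move_pose([*C,z],ori(np.radians(a)));s=robot.state();d=s["wrist_torque"]-t0
    r=s["ee_rot"][:,0];print(a,round(np.degrees(np.arctan2(r[1],r[0])),2),np.round(s["ee_pos"],4),np.round(s["force"],1),np.round(d,2))
    if abs(d[2])>2.0 or np.linalg.norm(s["force"])>35:break
print(s["t"])
E
```

```text
38.0167 0.017834463264682108 [ 0.49384756 -0.17158942  0.19299533] [-0.46131061 -3.24941692 -0.36929995] [-0.47656587 -0.04561619 -0.02586038]
162 162.07 [ 0.494  -0.1711  0.193 ] [-1.  -1.4 -0.2] [ 0.26 -0.01 -0.22]
158 158.15 [ 0.494  -0.1709  0.193 ] [-0.9 -0.4 -0. ] [ 0.37 -0.02 -0.38]
154 154.19 [ 0.4941 -0.1707  0.193 ] [ 0.5 -0.4  0.1] [ 0.52 -0.17 -0.26]
150 150.2 [ 0.4941 -0.1707  0.193 ] [-0.1  0.1 -0.3] [ 0.67 -0.2  -0.23]
146 146.21 [ 0.4941 -0.1708  0.193 ] [ 0.1  1.2 -0. ] [ 0.83 -0.21 -0.23]
142 142.2 [ 0.494  -0.1709  0.193 ] [ 0.3  0.9 -0.3] [ 0.71 -0.2  -0.29]
138 138.2 [ 0.494 -0.171  0.193] [ 0.8  0.9 -0.2] [ 0.74 -0.2  -0.27]
134 134.19 [ 0.494  -0.1711  0.193 ] [ 0.   1.1 -0.2] [ 0.66 -0.15 -0.28]
130 130.19 [ 0.494  -0.1711  0.193 ] [ 1.2  0.3 -0.1] [ 0.71 -0.19 -0.24]
126 126.19 [ 0.494  -0.1711  0.193 ] [0.6 0.9 0.6] [ 0.58 -0.13 -0.29]
122 122.25 [ 0.4939 -0.1714  0.193 ] [-0.3 -2.5  0.4] [0.07 0.09 0.69]
118 118.22 [ 0.494  -0.1714  0.1931] [-0.8 -2.4  0.6] [-0.22  0.11  0.77]
114 114.21 [ 0.4939 -0.1714  0.1932] [-2.6 -3.3  2.8] [-0.3   0.29  0.8 ]
41.2667
```

```bash
python3 - <<'E'
from h import *
from rig import robot
C=np.array([.494,-.171])
robot.ungrasp()
robot.move_linear([*C,.28],speed=.25)
robot.move_pose([.45,.1,.36],ori(np.radians(124)))
lidlook(robot,"turned")
for c in ["scene","top"]:
    for r in robot.look_for("plunger_top",c): print(c,r["location"],r["confidence"])
    f=robot.grab_frame(c);P=cloud(f);r=np.hypot(P[...,0]-C[0],P[...,1]-C[1])
    d=(f["color"].max(-1)<70)&(f["depth"]>0)&(P[...,2]>.185)&(P[...,2]<.23)&(r<.11);q=P[d][:,:2].astype(np.float32)
    v=cv2.fitLine(q,cv2.DIST_HUBER,0,.01,.01).ravel();print("bar",d.sum(),np.degrees(np.arctan2(v[1],v[0])),v[2:])
    b=q[np.hypot(*(q-C).T)>.07];print("button",len(b),b.mean(0))
E
```

```text
scene disc [ 0.4951 -0.1695  0.1003] 2322 plane [ 0.0019 -0.0009  0.1708]
top disc [ 0.4923 -0.1725  0.0981] 3893 plane [-0.0011  0.      0.1718]
t 44.2417
scene [0.545, -0.1076, 0.015] 0.54
scene [0.5473, -0.2365, 0.2029] 0.51
bar 331 -55.37305 [ 0.5182696 -0.1940813]
button 44 [ 0.5468243  -0.24055801]
top [0.5428, -0.2397, 0.2022] 0.53
bar 196 -55.137135 [ 0.4870001  -0.16868432]
button 19 [ 0.5432243  -0.24567465]
```

View pics/turned.png

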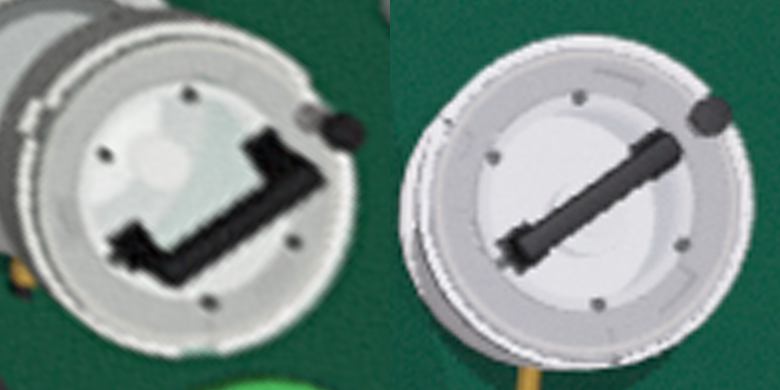

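The lid is turned to −55°, the stop that matches the notch, and lies level. The button is at (.543,−.242). Now I'll press it.

```bash
python3 - <<'E'
from h import *
from rig import robot
a=np.radians(-55.3);o=ori(a+np.pi);p=np.array([.494,-.171])+.086*np.array([np.cos(a),np.sin(a)])
robot.close(20)
robot.move_pose([*p,.28],o)
robot.move_linear([*p,.207],speed=.2);robot.wait(.1)
f0=robot.state()["force"]
for z in np.arange(.203,.182,-.002):
    robot.move_linear([*p,z],speed=.05);s=robot.state();d=s["force"]-f0
    print(round(z,4),np.round(s["ee_pos"],4),np.round(d,1))
    if d[2]>22:break
robot.move_linear([*p,.28],speed=.25)
robot.move_pose([.45,.1,.36],o)
lidlook(robot,"done")
for c in ["scene","top"]:
    for r in robot.look_for("plunger_top",c): print(c,r["location"],r["confidence"])
E
```

```text
0.203 [ 0.5431 -0.2418  0.2034] [ 0.6 -0.6  0.3]
0.201 [ 0.5432 -0.2418  0.2012] [ 0.4 -1.   2.4]
0.199 [ 0.5432 -0.2418  0.1992] [ 1.2 -1.2  3.2]
0.197 [ 0.5431 -0.2418  0.197 ] [ 1.1 -1.1  2.9]
0.195 [ 0.543  -0.2417  0.1949] [ 1.9 -0.9  2.2]
0.193 [ 0.5429 -0.2417  0.1928] [ 1.4 -1.3  2.7]
0.191 [ 0.5429 -0.2417  0.1914] [-0.3 -0.3  6.7]
0.189 [ 0.5433 -0.2417  0.1912] [-3.8  1.4 19.7]
0.187 [ 0.5442 -0.2418  0.191 ] [-6.3  2.2 30.1]
scene disc [ 0.4966 -0.1709  0.0994] 2337 plane [-0.0014 -0.0004  0.1708]
top disc [ 0.4949 -0.17    0.1006] 3910 plane [-0.0019 -0.0012  0.1719]
t 52.175
scene [0.5465, -0.2368, 0.1909] 0.63
top [0.546, -0.2398, 0.1923] 0.51
```

The plunger is fully down: its top is at 0.191, 11 mm lower, with a hard stop. The lid is level and home, and the arm is clear.

```bash
python3 -c "
from rig import robot
print(robot.close_job())"
```

```text
the job is handed in; nothing more can be done
None
```

The job is handed in: the lid is home and level in the chamber, turned clockwise to its stop, the plunger is pressed about 11 mm with the arm clear at about 52 s, but the verdict was not shown and I did not re-measure the bystanders.

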